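# Clamp a concrete core in its V-block holder

### The job

Get the concrete core ready for end grinding: push it with the fingertips along its V-blocks until its end sits fully home against the upright stop plate, then push the toggle clamp's handle over and down until it snaps past centre and stays locked, with the rubber tip pressing on the core. Do not pick the core up or knock it out of the V-blocks, and leave everything else on the bench where it stands.

Things in the scene. Friction and masses are not known exactly. Their poses are not given: they have to be found in the camera images.
- fixture: Core holder, bolted down: base plate 210 x 190 x 12 mm with two V-blocks in line, a stop plate and a side clamp. Origin: on the bench below the core's axis; x along the core towards the stop, y towards the clamp, z up. Plate: x -105 to 105, y -50 to 140 mm. V-blocks: x -42 to 3 and 20 to 65, y -35 to 35, 49 mm high; behind x -42 it is open down to the plate. Clamp: plane x = 30, riser y 48 to 130.
- stop_face (a point): Point on the stop plate's face (holder x = 75 mm; plate 74 mm wide, 78 mm high) where the core's axis meets it, 57 mm above the bench. The core is fully home when its end touches this face: its centre is then 60 mm back from here.
- core: The drilled concrete core: plain grey cylinder 50 mm in diameter, 120 mm long, about 0.55 kg, lying loose in the V-blocks, axis 57 mm above the bench. Origin at its centre (half-way along, on its axis); x along its axis. It starts 15 to 42 mm short of the stop plate and slides along the V at about 3 to 9 N.
- clamp_handle (a joint): Angle of the clamp handle, rad: 0 = open, standing up, 1.40 rad above level; 1.30 = locked, lying over away from the core (towards holder +y), 0.10 rad above level. Sprung over centre: below about 0.8 it springs back to 0, above it snaps to 1.30. Pushing it over takes about 7 N at the grip at first, less towards centre. It swings the clamp arm down onto the core.
- handle_pivot (a point): The handle's hinge axis (parallel to the holder's x), at x 30, y 105, z 91.5 mm in the holder's frame. The handle is a straight bar from here, 131 mm long: flat strips, 20 mm wide together, to 46 mm, then a round black grip 17 to 20 mm thick.
- grip (a point): Point on the centre line of the handle's grip, 95 mm from the pivot; moves with the handle. Clamp open: 185 mm above the bench, holder y 121 mm; locked: 101 mm high, y 200 mm. While open, the clamp arm stands up on the core side of the handle, up to 170 mm high, y 35 to 85 mm; above it the core side of the grip is free.
- pad: The clamp's rubber tip, 16 mm across, 10 mm thick, at the end of the clamp arm; origin at its centre, z axis along its spindle. Up in the air when the clamp is open; locked, it bears down on the top of the core, over its axis, at holder x +30 mm, with about 7 N.
- jar_a: Bystander: clear glass jar with a cork stopper, 45 mm across, 111 mm tall, to the right of the core holder. Origin at the middle of its underside.
- short_core: Bystander: short piece of concrete core standing on end, 50 mm across, 75 mm tall, to the right of the core holder. Origin at the middle of its underside.
- cube: Bystander: 50 mm concrete cube standing beyond the clamp handle, left of the stop plate. Origin at the middle of its underside.
- spanner: Bystander: open-ended spanner 140 mm long lying left of the holder, on the robot's side of the handle. Origin at the middle of its length, on its underside.
- jar_b: Bystander: lower glass jar with a cork stopper, 45 mm across, 96 mm tall, well to the left or right of the holder. Origin at the middle of its underside.
- jar_c: Bystander: glass jar with a cork stopper, 45 mm across, 111 mm tall, well to the left or right of the holder. Origin at the middle of its underside.
- tub_a: Bystander: clear round plastic tub with a lid, 100 mm across, 48 mm tall, well to the left or right of the holder. Origin at the middle of its underside.
Things that resemble listed ones, but are neither listed nor needed, are in the scene too. What is shaped like the core but pink is not meant.

How it is judged:
By the outcome, as a careful person would: the job done as asked, in the order asked, and still so for the second after the job is handed in, with the robot touching nothing.
It also fails if it takes over 54 s, if anything falls off the work surface, if the arm or the gripper's body presses on something with over 40 N, if the wrist force passes 120 N, or if a joint passes its speed limit or range.

### The arm

A 7-joint arm with a two-finger parallel gripper is mounted at the origin on the work surface. World frame = base frame: x ahead of the robot, y to its left, z up, the work surface at z = 0. Lengths are in m, angles in rad, forces in N, time in s.
With the tool pointing down it reaches from about 0.425 to 0.925 m from the base axis. Payload 6.8 kg.
Tool frame: the origin (TCP) lies midway between the tips of the shut fingers; the grasp point (between the pads) lies 19 mm behind it; z points along the fingers, y is the line along which they close (so a half turn about z gives the same grasp; the last joint's range is limited). The gripper opens to 85 mm and grips with 20 to 120 N. Pads are 22 mm wide; open, the fingers measure 114 mm over their backs; the gripper's body (76 mm by 85 mm) begins 54 mm behind the grasp point. The pads swing forward as they close: fully open they stand 13 mm farther back than shut.
Start: joints at [-1.342, 0.477, 0.022, 1.555, -0.011, 1.109, -0.083], TCP at [0.223, 0.637, 0.231] pointing down, gripper open.
Joint ranges: [-2.96, 2.96], [-0.34, 2.1], [-1.41, 1.46], [0.24, 2.44], [-1.37, 4.51], [0.17, 1.92], [-2.96, 2.96]. Speed limits (rad/s): [2.39, 2.39, 3.14, 3.14, 3.14, 3.14, 3.14].

### API

Orientations are given as a rotation vector (axis times angle).
In Python, from bench import r gives the robot as it stands.
- The arm moves only by the tool servo_tool, never from a script. Its arguments are lists of equal length, an entry for each row: "turn": the turn, a rotation vector about the world's x, y, z in units of 5 degrees (1.0 is 5 degrees), a list of three; "slide": the shift along the world's x, y, z in units of 30 mm (1.0 is 30 mm), a list of three; "hand": the opening, from 0 (shut) to 1 (fully open). In form: {"turn": [[rx, ry, rz], ...], "slide": [[dx, dy, dz], ...], "hand": [hand, ...]}. A call has 1 to 8 rows; each row is the pose to reach, as a shift and turn from the pose commanded when the call began; what a row does not reach only later rows make up. A row lasts 1/8 s, in which the tool goes at most 62.5 mm and 10.7 degrees, less where a joint would pass 70% of its speed; a pose out of reach is approached as far as the arm can. A call with a gripper value outside its range is refused whole. The fingers move at their own pace and stop on an object; "squeeze" is the grip in N (left out, the last holds). Time passes only in rows, so rows that repeat a pose let the fingers close. It gives the time, the measured TCP pose, the force, the opening and the grip force at its end, in the units of the state.
- r.get_obs(): the state, without advancing time (a new reading comes with each control period).
- r.grab_frame(name): name is "scene" or "top" or "wrist"; returns (picture, depth): 480x640x3 uint8, red, green, blue; 480x640 float32, m along the optical axis (not along the pixel's ray), 0 where there is no reading.
- r.get_calibration(name): a dict with "fovy" (degrees; the focal length in pixels is half the picture's height over the tangent of half this angle, whatever the lens; pixels are square), "cx", "cy" (the principal point, pixels), "k1" (the pictures are not rectified: a ray, as slopes to the right and down, at radius r is drawn at 1 + k1 r^2 times it, then the intrinsics apply), "R" (3x3) and "t" (3): a world point X has camera coordinates R X + t. Camera axes: x right, y down, z forward; pixel columns grow to the right and rows downward; lengths in m; the calibration is good to about 2 mm. A picture is of the moment at which its call begins: read the wrist's pose just before it. get_calibration takes no time and is no camera call; for the wrist camera it gives the pose at the moment of the call.
- r.hand_in(): hands the job in; it is judged then, once.
The state is a dict: "clock": time; "joints": joint angles; "qvel": joint speeds; "tau": joint torques, N m; "tcp_pos": TCP position; "orientation": TCP orientation; "contact_force": force on the tool from outside, world axes, zero at the start; "moment": the same for the moment, N m; "grip_width": finger opening in m; "gripper_force": force on a finger pad.
Only numpy, scipy, OpenCV 4.12 (cv2) and the standard library are available. Lean on these libraries where they do the work, as an engineer would, in place of code of your own. Each camera call takes 0.05 s, during which the arm holds its last target. There are 200 camera calls.

## Working session

There is one attempt and no reset: what is moved stays moved. The work goes in short steps, Python scripts to look and compute and a tool call to move; the robot and the scene stay as the last step left them, time stands still between calls to the robot, and variables do not carry over. Pictures are saved under pics/ and viewed, at most 10 in all, crops included, and the job is handed in when it is done.

Besides the shell and the picture viewer there is one more tool, called after "Emit:" as name(argument=value, ...), one argument or row to a line, values as JSON. servo_tool: Moves the arm, as the interface text tells. Its arguments: {"type":"object","properties":{"turn":{"type":"array"},"slide":{"type":"array"},"hand":{"type":"array"},"squeeze":{"type":"number"}},"required":["turn","slide","hand"]}

```bash
mkdir -p pics && cat > h.py <<'E'
import numpy as np, cv2
from bench import r
def K(c):
    f=240/np.tan(np.radians(c["fovy"])/2); return f
def cloud(d,c):
    f=K(c); v,u=np.mgrid[:480,:640].astype(float)
    x=(u-c["cx"])/f; y=(v-c["cy"])/f
    a,b=x.copy(),y.copy()
    for _ in range(8):
        s=1+c["k1"]*(a*a+b*b); a=x/s; b=y/s
    P=np.stack([a*d,b*d,d],-1)-np.array(c["t"])
    return P@np.array(c["R"])
def shot(n):
    c=r.get_calibration(n); p,d=r.grab_frame(n); return p,d,c,cloud(d,c)
E
python3 - <<'E'
from h import *
for n in("scene","top"):
    p,d,c,P=shot(n); cv2.imwrite(f"pics/{n}0.png",p[...,::-1]); np.savez(f"{n}0.npz",p=p,d=d,P=P)
    print(n,c["fovy"],c["k1"],-np.array(c["R"]).T@c["t"],(d>0).mean())
o=r.get_obs();print(o["clock"],o["tcp_pos"],o["orientation"],o["contact_force"])
E
```

```text
scene 50.930982965271646 -0.02900957963316512 [1.26445207 0.62825392 0.85471627] 0.9905826822916667
top 47.242313405933515 -0.00017632048333572972 [ 0.4862292  -0.03014978  1.71735233] 0.995927734375
0.1 [0.2228982  0.63655807 0.2304375 ] [-5.26474705e-01 -3.09700597e+00  2.60613187e-03] [1.07138082 0.22137097 0.10851199]
```

View pics/scene0.png

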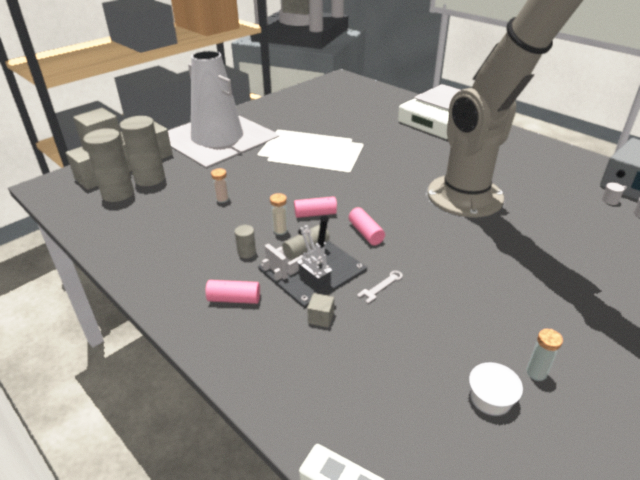

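View pics/top0.png

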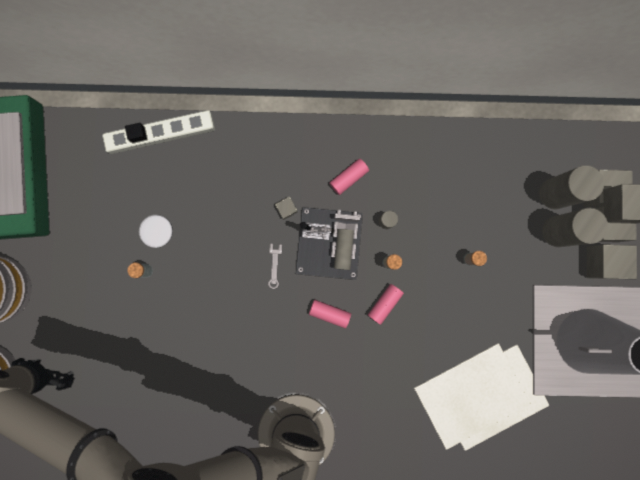

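The scene view shows the holder with its core, with the handle upright at about (323,232). In the top view the holder is at about (330,243), the stop plate at (347,214) and the core at (345,245). World +x is up in the picture and +y is left. Pink decoys lie near its rear, at (330,313) and (385,303).

```bash
python3 - <<'E'
from h import *
for n,(u0,u1,v0,v1) in dict(top=(285,405,190,330),scene=(225,385,200,320)).items():
    z=np.load(n+"0.npz");P=z["P"]; p=z["p"]
    print(n,"bench z",np.median(P[330:345,380:400,2]) if n=="top" else np.median(P[330:350,400:420,2]))
    Q=P[v0:v1,u0:u1].reshape(-1,3)
    C=p[v0:v1,u0:u1].reshape(-1,3).astype(int)
    # core top
    if n=="top":
        for nm,px in dict(core=(345,245),stop=(347,214),pinkA=(330,313),pinkB=(385,303),jar=(395,262),short=(389,219),cube=(286,208)).items():
            print(nm,P[px[1],px[0]].round(3))
    m=(Q[:,2]>.12)&(Q[:,2]<.3); print("high",m.sum())
    for q,c in sorted(zip(Q[m].round(3).tolist(),C[m].tolist()),key=lambda a:-a[0][2])[:25]:print(q,c)
z=np.load("top0.npz");P=z["P"];p=z["p"]
im=cv2.resize(p[190:330,285:405],None,fx=5,fy=5,interpolation=cv2.INTER_CUBIC)[:600]
im2=cv2.resize(np.load("scene0.npz")["p"][190:310,230:390],None,fx=5,fy=5,interpolation=cv2.INTER_CUBIC)
cv2.imwrite("pics/tc.png",np.clip(im[...,::-1].astype(int)*1.6,0,255)); cv2.imwrite("pics/sc.png",im2[...,::-1])
E
```

```text
top bench z 2.0200828964103724e-05
core [ 0.576 -0.135  0.081]
stop [ 0.677 -0.144  0.007]
pinkA [ 0.371 -0.096  0.052]
pinkB [ 0.405 -0.262  0.05 ]
jar [ 0.528 -0.281  0.11 ]
short [ 0.658 -0.266  0.077]
cube [0.686 0.045 0.052]
high 160
[0.628, -0.015, 0.228] [58, 57, 58]
[0.62, -0.01, 0.226] [28, 29, 30]
[0.615, -0.01, 0.226] [30, 29, 31]
[0.628, -0.007, 0.225] [36, 35, 36]
[0.625, -0.004, 0.225] [29, 28, 29]
[0.623, -0.015, 0.225] [33, 32, 34]
[0.628, -0.01, 0.224] [34, 34, 35]
[0.626, -0.015, 0.224] [47, 47, 48]
[0.623, -0.007, 0.224] [28, 27, 29]
[0.62, -0.005, 0.224] [27, 26, 28]
[0.623, -0.002, 0.223] [28, 27, 29]
[0.62, -0.016, 0.223] [32, 32, 33]
[0.618, -0.018, 0.223] [28, 28, 27]
[0.612, -0.016, 0.223] [25, 25, 25]
[0.626, -0.007, 0.222] [26, 26, 27]
[0.62, -0.007, 0.222] [26, 26, 27]
[0.618, -0.016, 0.222] [31, 32, 33]
[0.615, -0.016, 0.222] [25, 26, 26]
[0.629, -0.013, 0.221] [37, 36, 38]
[0.626, -0.018, 0.22] [78, 76, 77]
[0.618, -0.007, 0.22] [26, 27, 28]
[0.612, -0.01, 0.22] [38, 37, 38]
[0.62, -0.002, 0.219] [31, 29, 31]
[0.621, -0.018, 0.219] [30, 30, 31]
[0.618, -
[... 374 characters left out ...]
221] [41, 39, 40]
[0.616, -0.016, 0.22] [52, 48, 51]
[0.615, -0.014, 0.22] [50, 46, 47]
[0.615, -0.01, 0.22] [43, 40, 43]
[0.624, -0.014, 0.22] [41, 40, 41]
[0.621, -0.011, 0.22] [40, 40, 43]
[0.623, -0.006, 0.22] [38, 38, 39]
[0.627, -0.005, 0.22] [42, 40, 43]
[0.613, -0.01, 0.219] [43, 42, 43]
[0.622, -0.013, 0.219] [42, 41, 43]
[0.619, -0.01, 0.219] [35, 35, 36]
[0.614, -0.006, 0.219] [42, 43, 43]
[0.625, -0.01, 0.219] [36, 36, 36]
[0.619, -0.004, 0.219] [42, 39, 42]
[0.629, -0.009, 0.219] [44, 43, 44]
[0.627, -0.008, 0.219] [35, 34, 35]
[0.625, -0.004, 0.219] [39, 37, 40][ WARN:0@0.340] global loadsave.cpp:1063 imwrite_ Unsupported depth image for selected encoder is fallbacked to CV_8U.
```

View pics/tc.png

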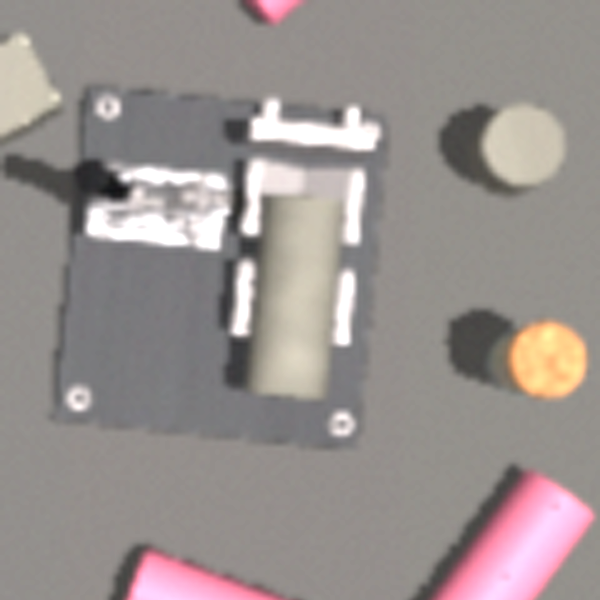

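View pics/sc.png

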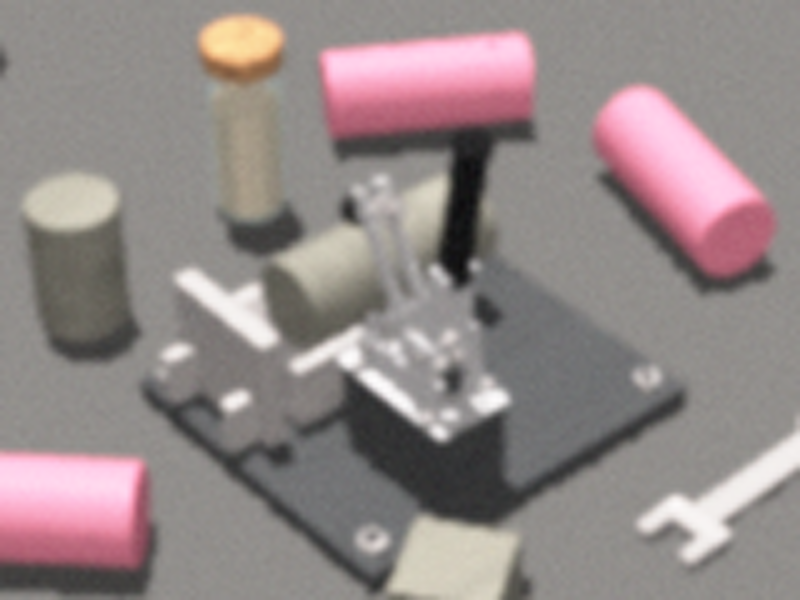

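The top crop shows the core, crop rows 197–395, about 10 px short of the stop plate at crop row 140. The holder is turned slightly clockwise. The scene crop confirms the open clamp and the upright black grip.

```bash
python3 - <<'E'
from h import *
T=np.load("top0.npz");P=T["P"];S=np.load("scene0.npz")["P"]
def box(P,lo,hi):
    Q=P.reshape(-1,3); return Q[((Q>lo)&(Q<hi)).all(1)]
ct=r.get_calibration("top")
def ray(u,v,z):
    f=K(ct);d=np.array(ct["R"]).T@[(u-ct["cx"])/f,(v-ct["cy"])/f,1];o=-np.array(ct["R"]).T@ct["t"]
    return o+d*(z-o[2])/d[2]
cs=[ray(285+(a+.5)/5-.5,190+(b+.5)/5-.5,.012) for a,b in((85,88),(385,116),(60,420),(355,445))]
for c in cs:print("corner",c.round(4))
ex=(cs[0]-cs[2]+cs[1]-cs[3]);print("yaw plate",np.degrees(np.arctan2(ex[1],ex[0])), np.linalg.norm(cs[0]-cs[2]),np.linalg.norm(cs[0]-cs[1]))
for n,A in(("top",P),("scene",S)):
    Q=box(A,[.48,-.19,.06],[.655,-.09,.09])
    # ridge points
    R=Q[Q[:,2]>.072]; c=R.mean(0); u,s,v=np.linalg.svd((R-c)[:,:2]); a=v[0]*np.sign(v[0][0])
    t=(R-c)[:,:2]@a
    print(n,"core",len(R),c.round(4),"yaw",np.degrees(np.arctan2(a[1],a[0])),"zmax",np.percentile(R[:,2],97),"ext",np.percentile(t,[0,2,50,98,100]).round(4), "ends",(c[:2]+a*t.min()).round(4),(c[:2]+a*t.max()).round(4))
    G=box(A,[.58,-.06,.165],[.66,.04,.24]); 
    for z0 in(.17,.18,.19,.2,.21,.22):
        g=G[(abs(G[:,2]-z0)<.005)]; 
        if len(g):print(z0,len(g),g.min(0).round(3),g.max(0).round(3),g.mean(0).round(3))
    q=box(A,[.63,-.2,.065],[.72,-.09,.085]); print("stop",len(q),q.min(0).round(3),q.max(0).round(3),q.mean(0).round(3))
E
```

```text
corner [ 0.6949 -0.0015  0.012 ]
corner [ 0.6818 -0.1894  0.012 ]
corner [0.4875 0.009  0.012 ]
corner [ 0.4762 -0.1744  0.012 ]
yaw plate -3.5228036957399493 0.2076287773284868 0.18834329511330394
top core 517 [ 0.5646 -0.1329  0.0794] yaw -4.446907984334084 zmax 0.08676820084093503 ext [-0.0601 -0.058  -0.0016  0.0582  0.0931] ends [ 0.5047 -0.1282] [ 0.6574 -0.1401]
0.17 3 [ 0.617 -0.027  0.166] [ 0.626 -0.026  0.172] [ 0.622 -0.026  0.17 ]
0.18 3 [ 0.614 -0.026  0.175] [ 0.619 -0.021  0.183] [ 0.616 -0.024  0.178]
0.19 5 [ 0.612 -0.024  0.187] [ 0.624 -0.015  0.191] [ 0.617 -0.021  0.189]
0.2 4 [ 0.615 -0.021  0.196] [ 0.625 -0.021  0.202] [ 0.619 -0.021  0.199]
0.21 3 [ 0.614 -0.021  0.206] [ 0.622 -0.002  0.213] [ 0.618 -0.014  0.208]
0.22 35 [ 0.612 -0.018  0.215] [ 0.629 -0.002  0.225] [ 0.62  -0.011  0.22 ]
stop 101 [ 0.653 -0.176  0.066] [ 0.67  -0.104  0.084] [ 0.662 -0.14   0.077]
scene core 288 [ 0.5821 -0.1278  0.0783] yaw -4.4570012083445185 zmax 0.08272161070524069 ext [-0.0792 -0.0649  0.0092  0.0445  0.0753] ends [ 0.5031 -0.1217] [ 0.6571 -0.1337]
0.17 22 [ 0.618 -0.02   0.165] [ 0.63  -0.009  0.174] [ 0.625 -0.014  0.17 ]
0.18 29 [ 0.618 -0.023  0.175] [ 0.629 -0.007  0.185] [ 0.625 -0.011  0.18 ]
0.19 23 [ 0.618 -0.018  0.186] [ 0.63  -0.005  0.195] [ 0.626 -0.01   0.191]
0.2 23 [ 0.617 -0.018  0.195] [ 0.629 -0.003  0.204] [ 0.625 -0.008  0.2  ]
0.21 22 [ 0.619 -0.013  0.205] [ 0.63  -0.     0.215] [ 0.626 -0.006  0.21 ]
0.22 46 [ 0.613 -0.016  0.215] [0.632 0.002 0.224] [ 0.623 -0.008  0.219]
stop 161 [ 0.654 -0.176  0.065] [ 0.673 -0.101  0.079] [ 0.665 -0.136  0.074]
```

Emit:
servo_tool(
  turn=[
    [0, 0, 0.4],
    [0, 0, 0.8],
    [0, 0, 1.2],
    [0, 0, 1.6],
    [0, 0, 2.0],
    [0, 0, 2.4],
    [0, 0, 2.8],
    [0, 0, 3.06],
  ],
  slide=[
    [0.9, -1.5, 0],
    [1.9, -3.1, 0],
    [2.8, -4.7, 0],
    [3.8, -6.3, 0],
    [4.7, -8, 0.2],
    [5.7, -9.6, 0.3],
    [6.6, -11.2, 0.3],
    [7.5, -12.9, 0.3],
  ],
  hand=[0, 0, 0, 0, 0, 0, 0, 0],
)

```text
clock: 1.1
tcp_pos: [0.4486, 0.2485, 0.2402]
orientation: [-0.108, -3.14, -0.0]
contact_force: [1.4, 0.2, -0.6]
grip_width: -0.0
gripper_force: 0.0
```

Emit:
servo_tool(
  turn=[
    [0, 0, 0],
    [0, 0, 0],
    [0, 0, 0],
    [0, 0, 0],
    [0, 0, 0],
    [0, 0, 0],
    [0, 0, 0],
    [0, 0, 0],
  ],
  slide=[
    [0, -1.8, 0],
    [0, -3.6, 0],
    [0.1, -5.4, 0],
    [0.2, -7.2, 0],
    [0.3, -9, 0],
    [0.4, -10.8, 0],
    [0.55, -12.5, 0],
    [0.55, -12.5, 0],
  ],
  hand=[0, 0, 0, 0, 0, 0, 0, 0],
)

```text
clock: 2.1
tcp_pos: [0.4639, -0.1291, 0.2403]
orientation: [-0.121, -3.139, 0.002]
contact_force: [0.6, 1.2, 0.2]
grip_width: -0.0001
gripper_force: 0.0
```

```bash
python3 - <<'E'
from h import *
p,d,c,P=shot("wrist"); cv2.imwrite("pics/w1.png",p[...,::-1])
Q=P.reshape(-1,3)
R=Q[((Q>[.48,-.2,.072])&(Q<[.65,-.09,.09])).all(1)]
for x in np.arange(.49,.64,.01):
    g=R[abs(R[:,0]-x)<.005]
    if len(g):print(x.round(3),len(g),g[:,1].min().round(3),g[:,1].max().round(3),g[:,2].max().round(3))
print("rear x",np.percentile(R[:,0],[0,1,5]).round(4),r.get_obs()["tcp_pos"])
E
```

```text
0.5 176 -0.148 -0.115 0.083
0.51 602 -0.15 -0.108 0.085
0.52 560 -0.15 -0.109 0.084
0.53 407 -0.151 -0.109 0.084
0.54 132 -0.152 -0.11 0.081
0.55 20 -0.119 -0.111 0.078
rear x [0.5026 0.5034 0.5043] [ 0.46406758 -0.12649643  0.24008681]
```

View pics/w1.png

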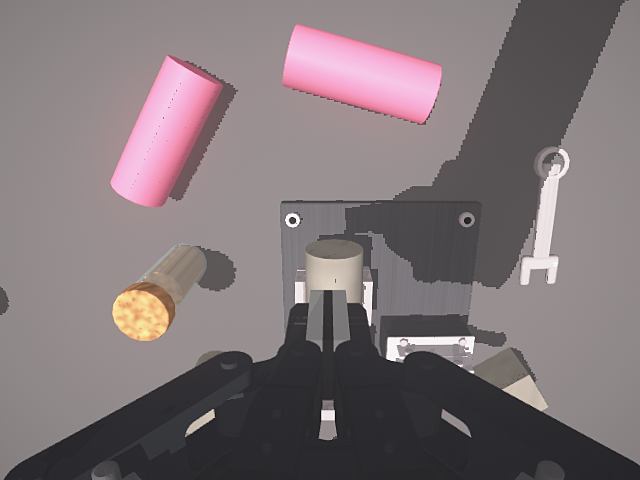

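The wrist view shows the core's rear end at about (335,245), in line with the fingers. The plate behind it is free and the pink decoys are clear. I'll go down behind it.

Emit:
servo_tool(
  turn=[
    [0, 0, 0],
    [0, 0, 0],
    [0, 0, 0],
    [0, 0, 0],
    [0, 0, 0],
    [0, 0, 0],
  ],
  slide=[
    [0, 0, -1.5],
    [0, 0, -3],
    [0, 0, -4.5],
    [0, 0, -6],
    [0, 0, -6.8],
    [0, 0, -6.8],
  ],
  hand=[0, 0, 0, 0, 0, 0],
)

```text
clock: 2.9
tcp_pos: [0.4631, -0.1232, 0.0348]
orientation: [-0.106, -3.135, -0.002]
contact_force: [0.4, 0.7, 0.0]
grip_width: -0.0
gripper_force: 0.0
```

Emit:
servo_tool(
  turn=[
    [0, 0, 0],
    [0, 0, 0],
    [0, 0, 0],
    [0, 0, 0],
    [0, 0, 0],
    [0, 0, 0],
    [0, 0, 0],
    [0, 0, 0],
  ],
  slide=[
    [0.4, -0.05, 0],
    [0.7, -0.08, 0],
    [0.9, -0.1, 0],
    [1.05, -0.12, 0],
    [1.2, -0.13, 0],
    [1.35, -0.14, 0],
    [1.5, -0.15, 0],
    [1.65, -0.16, 0],
  ],
  hand=[0, 0, 0, 0, 0, 0, 0, 0],
)

```text
clock: 3.9
tcp_pos: [0.5115, -0.1297, 0.036]
orientation: [-0.111, -3.135, -0.001]
contact_force: [-7.4, -0.1, 2.4]
grip_width: 0.0
gripper_force: 0.0
```

Emit:
servo_tool(
  turn=[
    [0, 0, 0],
    [0, 0, 0],
    [0, 0, 0],
    [0, 0, 0],
  ],
  slide=[
    [0.1, -0.01, 0],
    [0.2, -0.01, 0],
    [0.3, -0.02, 0],
    [0.4, -0.02, 0],
  ],
  hand=[0, 0, 0, 0],
)

```text
clock: 4.4
tcp_pos: [0.5231, -0.1305, 0.036]
orientation: [-0.111, -3.134, -0.001]
contact_force: [-8.1, 0.8, 2.0]
grip_width: 0.0001
gripper_force: 0.0
```

Emit:
servo_tool(
  turn=[
    [0, 0, 0],
    [0, 0, 0],
    [0, 0, 0],
  ],
  slide=[
    [0.05, 0, 0],
    [0.1, 0, 0],
    [0.15, -0.01, 0],
  ],
  hand=[0, 0, 0],
)

```text
clock: 4.78
tcp_pos: [0.523, -0.1301, 0.0349]
orientation: [-0.111, -3.125, -0.004]
contact_force: [-19.5, 2.6, 9.1]
grip_width: -0.0004
gripper_force: 0.0
```

Emit:
servo_tool(
  turn=[
    [0, 0, 0],
    [0, 0, 0],
    [0, 0, 0],
    [0, 0, 0],
    [0, 0, 0],
    [0, 0, 0],
    [0, 0, 0],
    [0, 0, 0],
  ],
  slide=[
    [0.05, 0, 0],
    [-0.5, 0.03, 0],
    [-1, 0.07, 0],
    [-1.3, 0.1, 1],
    [-1.3, 0.1, 2.5],
    [-1.3, 0.1, 4],
    [-1.3, 0.1, 5.5],
    [-1.3, 0.1, 7],
  ],
  hand=[0, 0, 0, 0, 0, 0, 0, 0],
)

```text
clock: 5.78
tcp_pos: [0.4914, -0.1275, 0.2482]
orientation: [0.11, 3.139, 0.0]
contact_force: [1.3, -0.1, 0.5]
grip_width: 0.0
gripper_force: 0.0
```

```bash
python3 - <<'E'
from h import *
p,d,c,P=shot("wrist"); Q=P.reshape(-1,3)
R=Q[((Q>[.5,-.2,.072])&(Q<[.65,-.09,.09])).all(1)]
print("rear x",np.percentile(R[:,0],[0,1,5]).round(4),r.get_obs()["tcp_pos"])
p,d,c,P=shot("scene")
p2,d2,c2,P2=shot("top")
a=cv2.resize(p[190:290,250:350],(400,400),interpolation=cv2.INTER_CUBIC);b=cv2.resize(p2[200:280,310:390],(400,400),interpolation=cv2.INTER_CUBIC)
cv2.imwrite("pics/c2.png",np.hstack([a,b])[...,::-1])
E
```

```text
rear x [0.5347 0.5351 0.536 ] [ 0.49442921 -0.12860367  0.25388957]
```

View pics/c2.png

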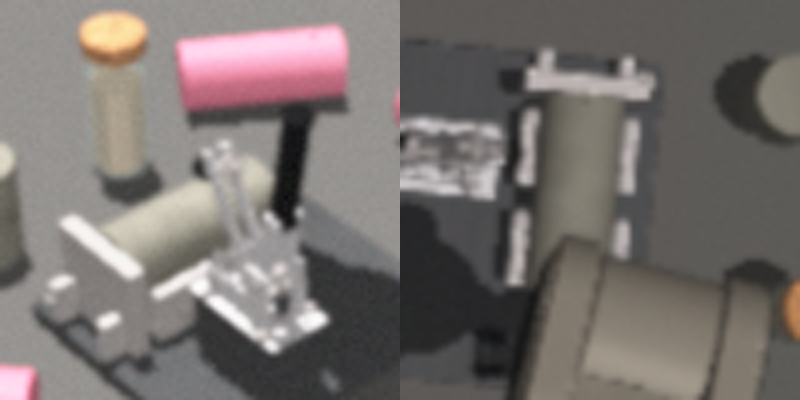

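The core is home: the scene and top crops show its end flush with the stop plate, and its rear end moved 32 mm. Next I'll go above the core side of the handle.

Emit:
servo_tool(
  turn=[
    [0, 0, 0],
    [0, 0, 0],
    [0, 0, 0],
    [0, 0, 0],
    [0, 0, 0],
    [0, 0, 0],
  ],
  slide=[
    [1, 0.6, 0],
    [2, 1.2, 0],
    [3, 1.8, 0],
    [4.1, 2.5, 0],
    [4.1, 2.5, 0],
    [4.1, 2.5, 0],
  ],
  hand=[0, 0, 0, 0, 0, 0],
)

```text
clock: 6.68
tcp_pos: [0.6135, -0.0532, 0.245]
orientation: [-0.11, -3.137, 0.001]
contact_force: [-0.4, -0.0, -0.6]
grip_width: -0.0001
gripper_force: 0.0
```

```bash
python3 - <<'E'
from h import *
o=r.get_obs();print(o["tcp_pos"],o["orientation"],o["joints"])
p,d,c,P=shot("wrist");p2,d2,c2,P2=shot("scene")
for A in(P,P2):
    Q=A.reshape(-1,3)
    for z in(.165,.185,.2,.215):
        g=Q[(abs(Q[:,2]-z)<.006)&(abs(Q[:,0]-.621)<.022)&(Q[:,1]>-.035)&(Q[:,1]<.03)]
        if len(g):print(z,len(g),g.min(0).round(3),g.max(0).round(3))
cv2.imwrite("pics/h3.png",np.hstack([cv2.resize(p,(400,300)),cv2.resize(p2[150:300,220:420],(400,300),interpolation=cv2.INTER_CUBIC)])[...,::-1])
E
```

```text
[ 0.61346646 -0.05316297  0.24504294] [-1.10238537e-01 -3.13723800e+00  1.05587437e-03] [-0.33961048  0.38787508  0.43032827  1.70994657 -0.17853175  1.0851759
  1.64715216]
0.165 244 [ 0.611 -0.029  0.159] [ 0.624 -0.014  0.171]
0.185 322 [ 0.611 -0.025  0.179] [ 0.624 -0.01   0.191]
0.2 403 [ 0.612 -0.023  0.194] [ 0.625 -0.007  0.206]
0.215 945 [ 0.611 -0.02   0.209] [ 0.63  -0.001  0.221]
0.165 28 [ 0.618 -0.022  0.159] [ 0.63  -0.009  0.171]
0.185 32 [ 0.616 -0.019  0.18 ] [ 0.629 -0.005  0.191]
0.2 27 [ 0.619 -0.017  0.195] [ 0.631 -0.002  0.206]
0.215 54 [ 0.614 -0.016  0.209] [ 0.631 -0.     0.221]
```

View pics/h3.png

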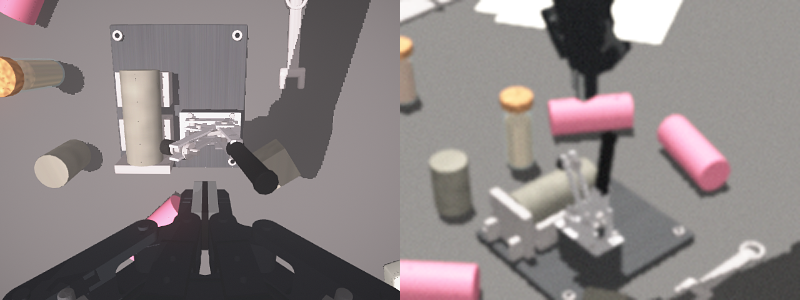

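The wrist and scene views show the fingers over the core side of the grip, with the handle at right in the wrist view at about (250,165). The depth points put the grip's core side at y = -0.025 at z = 0.185, as expected. I'll lower and start pushing.

Emit:
servo_tool(
  turn=[
    [0, 0, 0],
    [0, 0, 0],
    [0, 0, 0],
    [0, 0, 0],
  ],
  slide=[
    [0.2, 0, -0.7],
    [0.2, 0, -1.4],
    [0.2, 0, -2],
    [0.2, 0, -2],
  ],
  hand=[0, 0, 0, 0],
)

```text
clock: 7.28
tcp_pos: [0.6192, -0.0527, 0.1841]
orientation: [-0.11, -3.136, 0.001]
contact_force: [0.1, -0.1, -0.7]
grip_width: -0.0001
gripper_force: 0.0
```

Emit:
servo_tool(
  turn=[
    [0, 0, 0],
    [0, 0, 0],
    [0, 0, 0],
    [0, 0, 0],
    [0, 0, 0],
    [0, 0, 0],
  ],
  slide=[
    [0.02, 0.3, 0],
    [0.04, 0.5, 0],
    [0.05, 0.7, 0],
    [0.07, 0.9, 0],
    [0.08, 1.1, 0],
    [0.1, 1.3, -0.05],
  ],
  hand=[0, 0, 0, 0, 0, 0],
)

```text
clock: 8.02
tcp_pos: [0.6233, -0.0163, 0.185]
orientation: [0.113, 3.139, -0.005]
contact_force: [-1.5, -6.9, -0.6]
grip_width: -0.0001
gripper_force: 2.9
```

Emit:
servo_tool(
  turn=[
    [0, 0, 0],
    [0, 0, 0],
    [0, 0, 0],
    [0, 0, 0],
    [0, 0, 0],
    [0, 0, 0],
    [0, 0, 0],
    [0, 0, 0],
  ],
  slide=[
    [0.01, 0.2, -0.1],
    [0.03, 0.4, -0.2],
    [0.05, 0.65, -0.35],
    [0.07, 0.9, -0.53],
    [0.09, 1.15, -0.75],
    [0.1, 1.37, -1.0],
    [0.11, 1.5, -1.2],
    [0.12, 1.63, -1.37],
  ],
  hand=[0, 0, 0, 0, 0, 0, 0, 0],
)

```text
clock: 9.02
tcp_pos: [0.6267, 0.0357, 0.1429]
orientation: [-0.109, -3.139, 0.0]
contact_force: [0.8, -1.2, -0.7]
grip_width: 0.0001
gripper_force: 0.0
```

```bash
python3 - <<'E'
from h import *
p,d,c,P=shot("wrist");p2,d2,c2,P2=shot("scene")
cv2.imwrite("pics/h4.png",np.hstack([cv2.resize(p,(400,300)),cv2.resize(p2[150:300,220:420],(400,300),interpolation=cv2.INTER_CUBIC)])[...,::-1])
E
```

```text
(no output)
```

View pics/h4.png

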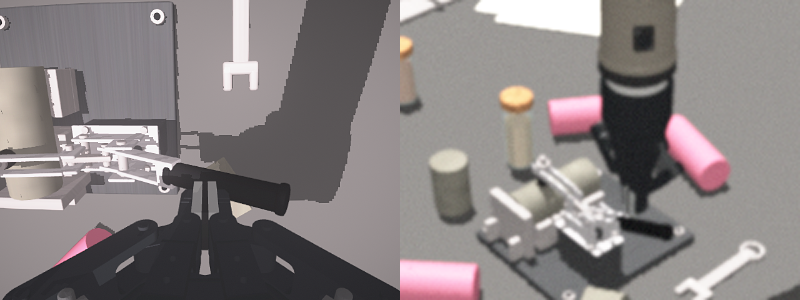

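The handle has snapped over: in the wrist crop it lies level from (165,172) to (285,200), and the arm is down on the core. I'll back off straight up and away, then measure.

Emit:
servo_tool(
  turn=[
    [0, 0, 0],
    [0, 0, 0],
    [0, 0, 0],
    [0, 0, 0],
    [0, 0, 0],
    [0, 0, 0],
    [0, 0, 0],
    [0, 0, 0],
  ],
  slide=[
    [0, 0, 1],
    [0, 0, 2.5],
    [0, 0, 4],
    [-1, 0.7, 4.5],
    [-2.2, 1.5, 4.5],
    [-3.4, 2.5, 4.5],
    [-4.5, 4, 4.5],
    [-4.5, 5.5, 4.5],
  ],
  hand=[0, 0, 0, 0, 0, 0, 0, 0],
)

```text
clock: 10.12
tcp_pos: [0.49, 0.201, 0.279]
orientation: [-0.109, -3.139, -0.001]
contact_force: [1.2, -0.2, 0.9]
grip_width: 0.0005
gripper_force: 0.0
```

```bash
python3 - <<'E'
from h import *
o=r.get_obs();print(o["tcp_pos"],o["contact_force"])
p2,d2,c2,P2=shot("scene");p,d,c,P=shot("top")
for A in(P,P2):
    Q=A.reshape(-1,3)
    for y in(.02,.04,.06,.08,.095):
        g=Q[(abs(Q[:,1]-y)<.008)&(abs(Q[:,0]-.625)<.02)&(Q[:,2]>.07)&(Q[:,2]<.23)]
        if len(g):print(y,len(g),g[:,2].max().round(4),g[:,0].mean().round(3))
a=cv2.resize(p2[170:320,220:370],(400,400),interpolation=cv2.INTER_CUBIC);b=cv2.resize(p[180:300,270:390],(400,400),interpolation=cv2.INTER_CUBIC)
cv2.imwrite("pics/h5.png",np.hstack([a,b])[...,::-1])
E
```

```text
[0.48997856 0.20096172 0.27901405] [ 1.17816769 -0.21709054  0.86938509]
0.02 36 0.1119 0.622
0.04 34 0.1123 0.624
0.06 32 0.1129 0.625
0.08 30 0.121 0.627
0.095 23 0.1171 0.627
0.02 51 0.1077 0.628
0.04 38 0.1082 0.629
0.06 39 0.1087 0.63
0.08 42 0.1112 0.632
0.095 61 0.1138 0.632
```

View pics/h5.png

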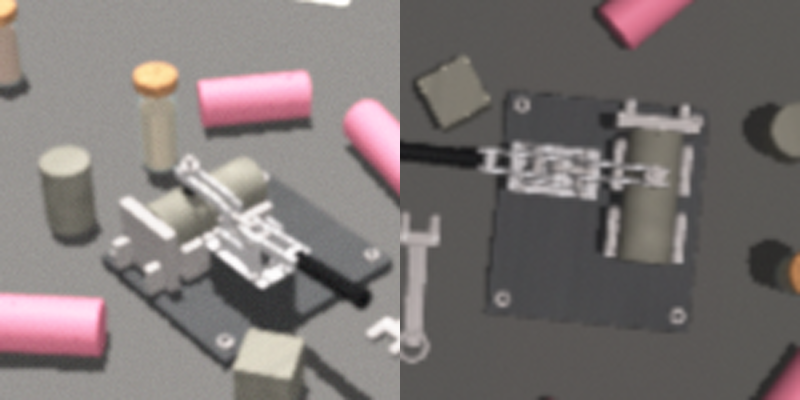

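The clamp is locked: the grip top is at z ≈ 0.11, which matches 0.101 plus the grip radius. The pad is on the core, the core is against the stop, and the bystanders have not moved.

```bash
python3 -c "
from bench import r
print(r.hand_in())"
```

```text
the job is handed in; nothing more can be done
None
```

The core is fully home against the stop plate, and the toggle clamp is locked with its pad on the core. Nothing else I could see on the bench was moved, and the job was handed in at about 10 s of the 54 s allowed.

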